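# Fill the bush magazine of the press

### The arm

A 7-joint arm with a two-finger parallel gripper is mounted at the origin on a cart in front of the work surface, level with it; the furniture and walls round the work are solid. World frame = base frame: x ahead of the robot, y to its left, z up, the work surface at z = 0. Lengths are in m, angles in rad, forces in N, time in s.
With the tool pointing down it reaches from about 0.375 to 0.925 m from the base axis. Payload 3.1 kg.
Tool frame: the origin (TCP) lies at the very end of the fingers, on their centre line; the grasp point (between the pads) lies 19 mm behind it; z points along the fingers, y is the direction in which the jaws open and shut (so a half turn about z gives the same grasp; the last joint's range is limited). The gripper opens to 85 mm and grips with 20 to 120 N. Pads are 22 mm wide; open, the fingers measure 114 mm over their backs; the gripper's body (76 mm by 85 mm) begins 54 mm behind the grasp point. The pads swing forward as they close: fully open they stand 13 mm farther back than shut.
Start: joints at [-1.308, 0.383, 0.044, 1.598, -0.018, 1.161, -0.05], TCP at [0.229, 0.608, 0.231] pointing down, gripper open.
Joint ranges: [-2.61, 2.61], [-0.41, 2.15], [-1.48, 1.57], [0, 2.5], [-1.57, 4.71], [0.05, 1.97], [-2.85, 2.85]. Speed limits (rad/s): [2.79, 2.79, 3.14, 3.14, 3.14, 3.14, 3.14].

### API

Orientations are given as a rotation vector (axis times angle).
In Python, from plant import * gives the robot as it stands.
- The arm moves only by the shell command python3 -m creep 'ROWS' [FORCE]. ROWS is JSON, a list that holds one entry, the list of rows, each a list of 5 numbers: the closure in counts, from 0 (fully open) to 255 (shut), then the shift along the tool's x, y, z in mm, then the turn about the tool's z in degrees. A call has 1 to 10 rows; each row shifts and turns the pose as measured when the row begins, along the tool's axes as they then stand; what a row does not reach is not made up. A row lasts 1/8 s, in which the tool goes at most 62.5 mm and 10.7 degrees, less where a joint would pass 70% of its speed; a pose out of reach is approached as far as the arm can. A call with a gripper value outside its range is refused whole. The fingers move at their own pace and stop on an object; FORCE is the grip in N (left out, the last holds). Time passes only in rows, so rows that do not move let the fingers close. It gives the time, the measured TCP pose, the force and the opening at its end, in the units of the state.
- sense(): the state, without advancing time (a new reading comes with each control period).
- capture(name): name is "side" or "top" or "wrist"; returns (picture, depth): 420x560x3 uint8, red, green, blue; 420x560 float32, m along the optical axis (not along the pixel's ray), 0 where there is no reading.
- camera_model(name): a dict with "intrinsics" (3x3 intrinsics, pixels), "xyz" and "rotation" of the camera in the world. Camera axes: x right, y down, z forward; pixel columns grow to the right and rows downward; lengths in m; the calibration is good to about 2 mm. The wrist camera is an equidistant fisheye: a pixel r from the principal point sees the ray r / f radians off the axis. A picture is of the moment at which its call begins: read the wrist's pose just before it. camera_model takes no time and is no camera call; for the wrist camera it gives the pose at the moment of the call.
- finish_job(): hands the job in, once; it reports no verdict.
The state is a dict: "t": time; "q": joint angles; "joint_vel": joint speeds; "tau": joint torques, N m; "ee_pos": TCP position; "eef_rot": TCP orientation; "ft_force": force on the tool from outside, world axes, zero at the start; "torque": the same for the moment, N m; "finger_gap": finger opening in m.
Only numpy, scipy, OpenCV 4.12 (cv2) and the standard library are available. Lean on these libraries where they do the work, as an engineer would, in place of code of your own. Each camera call takes 0.05 s, during which the arm holds its last target.

### The job

The upright tube magazine in front of the press already has one bronze bush in it. Load the two loose bronze bushes, which stand to the right of it near the cardboard bin and the front edge of the bench, into the tube through its flared mouth, end to end on top of the one inside, so that all three sit squarely on one another and the last one stands up out of the mouth. Leave the other things on the bench where they are.

Things in the scene. Friction and masses are not known exactly. Their poses are not given: they have to be found in the camera images.
- magazine: tube magazine fixed to the bench: base plate 110 x 100 x 12 mm, upright aluminium tube of 58 mm inner, 64 mm outer diameter, narrow sight slot on its -x side, green bracket on its +x side. Origin on the tube axis at bench level, z up. The straight tube ends 117 mm above the bench, then flares at 45 degrees to the mouth. Three bushes fill it: the third ends 147 mm above the bench
- magazine_mouth (a point): centre of the flared mouth, on the tube axis, 126 mm above the bench; the flare is 9 mm deep, 76 mm inner and about 82 mm outer diameter at the top
- magazine_floor (a point): centre of the tube's floor (top of the base plate), 12 mm above the bench; a bush standing on it has its centre 22.5 mm higher
- bush_loaded_mid (a point): centre (half-way up) of the bush that is already at the bottom of the tube: plain bronze sleeve, 52 mm outer diameter, 45 mm high, axis z upright
- bush_a_mid (a point): centre (half-way up) of a loose bronze bush standing on the bench: plain sleeve, 52 mm outer diameter, 45 mm high, about 0.3 kg, axis z upright; the two ends are alike; grasp it outside, near its upper end, so that its lower end can enter the mouth
- bush_b_mid (a point): centre (half-way up) of the other loose bronze bush, same size and shape as bush_a. A cardboard bin 115 mm high stands between the bushes and the robot, and open cartons with overhanging flaps stand behind them: cross sideways about 0.45 m from the robot and 0.25 m above the bench
- reel_mid (a point): centre of a reel of solder wire standing on the bench near the bushes, 60 mm diameter, 40 mm high; not to be loaded
- bearing_mid (a point): centre of a ball bearing lying flat, 62 mm diameter, 16 mm high; bystander
- pulley_mid (a point): centre of a grooved pulley lying flat, 76 mm diameter, 34 mm high; bystander
Things that resemble listed ones, but are neither listed nor needed, are in the scene too. What is shaped like the part that bears bush_a_mid but green is not meant. Leave any yellow look-alike of the part that bears bush_b_mid alone.

How it is judged:
By the outcome, as a careful person would: the job done as asked, in the order asked, and still so for the second after the job is handed in, with the robot touching nothing.
It also fails if it takes over 59 s, if anything falls off the work surface, if the arm or the gripper's body presses on something with over 40 N, if the wrist force passes 120 N, or if a joint passes its speed limit or range.

## Working session

There is one attempt and no reset: what is moved stays moved. The work goes in short steps, Python scripts to look and compute and a shell command to move; the robot and the scene stay as the last step left them, time stands still between calls to the robot, and variables do not carry over. Pictures are saved under pics/ and viewed, and the job is handed in when it is done.

```bash
ls; mkdir -p pics; cat > h.py <<'E'
from plant import *
import numpy as np, cv2
from scipy.spatial.transform import Rotation as R
def grab(name,fn):
    m=camera_model(name); p,d=capture(name)
    cv2.imwrite(f'pics/{fn}.png',cv2.cvtColor(p,cv2.COLOR_RGB2BGR)); np.savez(f'{fn}.npz',p=p,d=d,K=m['intrinsics'],xyz=m['xyz'],rot=m['rotation'])
    return p,d,m
def rotm(r):
    r=np.array(r); return r if r.shape==(3,3) else R.from_rotvec(r).as_matrix()
E
python3 - <<'E'
from h import *
s=sense(); print({k:np.round(v,3) for k,v in s.items()})
for n in ['side','top','wrist']:
    p,d,m=grab(n,n+'0'); print(n,m)
E
```

```text
pics
{'t': np.float64(0.0), 'q': array([-1.308,  0.384,  0.044,  1.6  , -0.018,  1.161, -0.05 ]), 'joint_vel': array([ 0.001,  0.   ,  0.   ,  0.001, -0.001, -0.001,  0.001]), 'tau': array([-0.0000e+00, -4.3347e+01,  1.0250e+00, -2.4951e+01,  1.1000e-02,
        1.2000e-02,  0.0000e+00]), 'ee_pos': array([0.229, 0.607, 0.23 ]), 'eef_rot': array([-0.563, -3.09 ,  0.004]), 'ft_force': array([ 0.287, -0.649,  0.436]), 'torque': array([-0.003,  0.034, -0.044]), 'finger_gap': np.float64(0.086)}
side {'intrinsics': array([[469.50302076,   0.        , 280.587248  ],
       [  0.        , 469.50302076, 206.16267657],
       [  0.        ,   0.        ,   1.        ]]), 'xyz': array([0.70006262, 0.4262865 , 1.05330387]), 'rotation': array([-0.3841158 , -2.94323258,  0.76912551])}
top {'intrinsics': array([[506.30997314,   0.        , 281.97984799],
       [  0.        , 506.30997314, 208.22206037],
       [  0.        ,   0.        ,   1.        ]]), 'xyz': array([ 0.34039201, -0.05353251,  1.21271019]), 'rotation': array([-2.13431786,  2.0975211 , -0.20572545])}
wrist {'intrinsics': array([[325.1922621 ,   0.        , 277.94529133],
       [  0.        , 325.1922621 , 214.31698446],
       [  0.        ,   0.        ,   1.        ]]), 'xyz': array([0.16462127, 0.63300784, 0.37271547]), 'rotation': array([2.38752342, 1.65218065, 0.22778275])}
```

View pics/side0.png

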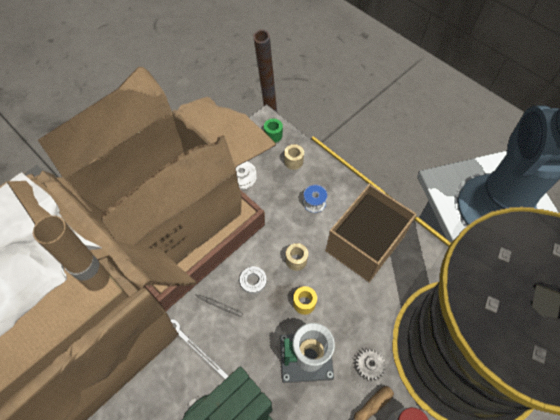

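View pics/top0.png

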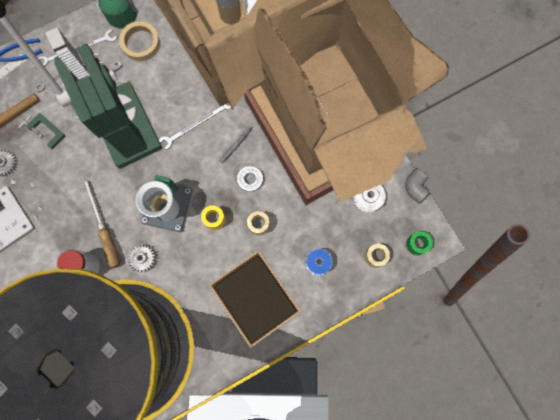

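View pics/wrist0.png

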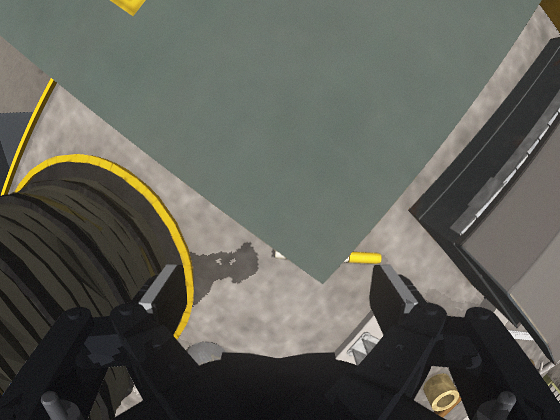

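The top view shows two bronze rings at (258,222) and (378,255). The look-alikes are the yellow ring at (212,217) and the green ring at (420,242). The magazine is at (155,197), the blue reel at (319,262), and the bin around (255,298). The side view shows the same bronze rings at (297,256) and (293,155). Next I'll confirm them in enlarged crops and measure.

```bash
cat >> h.py <<'E'
class V:
    def __init__(s,fn):
        z=np.load(fn+'.npz'); s.p=z['p'];s.d=z['d'];s.K=z['K'];s.c=z['xyz'];s.R=rotm(z['rot'])
    def ray(s,u,v): 
        return s.R@np.array([(u-s.K[0,2])/s.K[0,0],(v-s.K[1,2])/s.K[1,1],1])
    def plane(s,u,v,h):
        r=s.ray(u,v); return s.c+r*(h-s.c[2])/r[2]
    def cloud(s):
        v,u=np.mgrid[0:420,0:560]; r=np.stack([(u-s.K[0,2])/s.K[0,0],(v-s.K[1,2])/s.K[1,1],np.ones(u.shape)],-1)*s.d[...,None]
        return r@s.R.T+s.c
    def proj(s,P):
        q=s.R.T@(np.array(P)-s.c); return (s.K@(q/q[2]))[:2]
E
python3 - <<'E'
from h import *
t=V('top0');sd=V('side0')
for n,v,pts in [('top',t,[(258,222),(378,255),(212,217),(420,242),(155,197),(319,262),(255,298)]),('side',sd,[(297,256),(293,155),(305,299),(273,129),(313,342),(315,198),(370,230)])]:
    C=v.cloud()
    for u,w in pts:
        hh=C[w-22:w+23,u-22:u+23].reshape(-1,3)
        print(n,(u,w),'plane45',np.round(v.plane(u,w,.045),3),'zmax',np.round(np.percentile(hh[:,2],[50,90,97,99]),3),'rgb',v.p[w-9:w-6,u-1:u+2].mean((0,1)).astype(int))
    print(n,'robot tcp px',v.proj(sense()['ee_pos']))
a=cv2.resize(t.p[170:290,130:450],None,fx=2.4,fy=2.4,interpolation=cv2.INTER_CUBIC)
b=cv2.resize(sd.p[110:320,230:350],None,fx=2.4,fy=2.4,interpolation=cv2.INTER_CUBIC)
b=cv2.rotate(b,cv2.ROTATE_90_CLOCKWISE); w=max(a.shape[1],b.shape[1])
f=lambda i:cv2.copyMakeBorder(i,0,0,0,w-i.shape[1],cv2.BORDER_CONSTANT)
cv2.imwrite('pics/crop0.png',cv2.cvtColor(np.vstack([f(a),f(b)])[:,:800],cv2.COLOR_RGB2BGR))
E
```

```text
top (258, 222) plane45 [0.54  0.008 0.045] zmax [0.    0.043 0.047 0.048] rgb [204 187 143]
top (378, 255) plane45 [ 0.468 -0.271  0.045] zmax [0.001 0.043 0.046 0.049] rgb [214 198 153]
top (212, 217) plane45 [0.55  0.116 0.045] zmax [0.001 0.043 0.046 0.048] rgb [219 204  67]
top (420, 242) plane45 [ 0.5   -0.369  0.045] zmax [0.001 0.043 0.046 0.048] rgb [ 58 162  82]
top (155, 197) plane45 [0.596 0.253 0.045] zmax [0.059 0.124 0.127 0.129] rgb [128 130 132]
top (319, 262) plane45 [ 0.449 -0.135  0.045] zmax [0.001 0.041 0.043 0.045] rgb [ 69 116 200]
top (255, 298) plane45 [0.365 0.01  0.045] zmax [0.085 0.088 0.09  0.106] rgb [66 57 47]
top robot tcp px [-72.12165309 363.90326288]
side (297, 256) plane45 [0.541 0.019 0.045] zmax [0.    0.042 0.046 0.047] rgb [140 126  96]
side (293, 155) plane45 [ 0.472 -0.26   0.045] zmax [0.    0.041 0.046 0.25 ] rgb [184 166 126]
side (305, 299) plane45 [0.553 0.123 0.045] zmax [-0.     0.043  0.046  0.047] rgb [189 165  69]
side (273, 129) plane45 [ 0.501 -0.357  0.045] zmax [0.001 0.254 0.258 0.26 ] rgb [ 57 133  71]
side (313, 342) plane45 [0.563 0.218 0.045] zmax [0.058 0.124 0.127 0.128] rgb [142 145 142]
side (315, 198) plane45 [ 0.455 -0.12   0.045] zmax [0.    0.039 0.041 0.042] rgb [ 85 119 184]
side (370, 230) plane45 [ 0.353 -0.001  0.045] zmax [0.085 0.088 0.112 0.116] rgb [64 57 45]
side robot tcp px [613.96584841 511.37405222]
```

View pics/crop0.png

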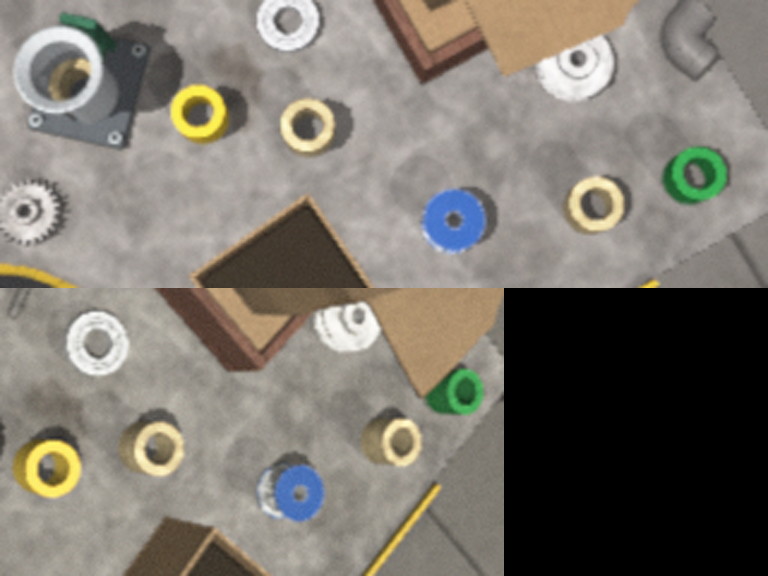

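The crop shows that the two bronze sleeves (top view (258,222) and (378,255)) match the description. The yellow ring (212,217) and the green ring (420,242) are the excluded look-alikes. The blue disc is the reel, and bronze can be seen inside the tube. Now for precise centres.

```bash
cat >> h.py <<'E'
def ring(v,guess,zlo,zhi,rad,ro):
    C=v.cloud(); m=(v.d>0)&(C[...,2]>zlo)&(C[...,2]<zhi)&(np.hypot(C[...,0]-guess[0],C[...,1]-guess[1])<rad)
    P=C[m]; (cx,cy),r=cv2.minEnclosingCircle(P[:,:2].astype(np.float32)*1000)
    # outer boundary of mask: ray to plane at mean top height
    h=(zlo+zhi)/2
    cs,_=cv2.findContours(m.astype(np.uint8),cv2.RETR_EXTERNAL,cv2.CHAIN_APPROX_NONE); c=max(cs,key=cv2.contourArea)[:,0]
    (eu,ev),ax,an=cv2.fitEllipse(c)
    return np.round([cx/1e3,cy/1e3,r/1e3],4),np.round(v.plane(eu,ev,ro),4)[:2],np.round(np.median(P[:,2]),4),len(P)
E
python3 - <<'E'
from h import *
for n in ['top0','side0']:
    v=V(n)
    for k,g,a,b,rr,h in [('A',(.54,.013),.040,.052,.045,.045),('B',(.47,-.266),.040,.052,.045,.045),('mag',(.575,.235),.120,.132,.06,.126),('yel',(.551,.119),.04,.052,.045,.045),('green',(.5,-.363),.04,.052,.045,.045),('reel',(.452,-.128),.034,.046,.045,.04)]:
        print(n,k,ring(v,g,a,b,rr,h))
t=V('top0');C=t.cloud()
for u,w in [(258,252),(212,293),(297,309),(252,343),(330,195),(360,195),(420,150),(310,203),(424,142)]: print((u,w),np.round(C[w-1:w+2,u-1:u+2].reshape(-1,3).max(0),3))
m=(C[...,0]>.3)&(C[...,0]<.75)&(abs(C[...,1])<.45)
for y in np.arange(-.4,.4,.05):
  print(round(y,2),[round(float(np.max(C[...,2][(abs(C[...,0]-x)<.025)&(abs(C[...,1]-y)<.025)],initial=-1)),2) for x in np.arange(.3,.8,.05)])
print(np.round(R.from_rotvec(sense()['eef_rot']).as_matrix(),3))
E
```

```text
top0 A (array([0.5403, 0.0098, 0.0261]), array([0.5403, 0.01  ]), np.float64(0.0447), 246)
top0 B (array([ 0.4682, -0.27  ,  0.0258]), array([ 0.468 , -0.2698]), np.float64(0.0447), 246)
top0 mag (array([0.5743, 0.2358, 0.0413]), array([0.5742, 0.2355]), np.float64(0.1241), 414)
top0 yel (array([0.5519, 0.1185, 0.0265]), array([0.5519, 0.1178]), np.float64(0.0444), 249)
top0 green (array([ 0.4995, -0.3698,  0.0263]), array([ 0.4992, -0.3692]), np.float64(0.0447), 254)
top0 reel (array([ 0.4511, -0.1336,  0.0302]), array([ 0.4508, -0.1335]), np.float64(0.04), 497)
side0 A (array([0.541 , 0.0121, 0.0266]), array([0.5409, 0.0133]), np.float64(0.0439), 232)
side0 B (array([ 0.4671, -0.2681,  0.0271]), array([ 0.4684, -0.2662]), np.float64(0.0438), 175)
side0 mag (array([0.574 , 0.2368, 0.0409]), array([0.5745, 0.2382]), np.float64(0.1236), 523)
side0 yel (array([0.5517, 0.1192, 0.0266]), array([0.5522, 0.1205]), np.float64(0.0441), 271)
side0 green (array([ 0.4984, -0.3687,  0.0276]), array([ 0.4997, -0.3663]), np.float64(0.0436), 157)
side0 reel (array([ 0.45  , -0.1316,  0.0311]), arra
[... 776 characters left out ...]
05, 0.04, 0.01, 0.27, 0.36, 0.37, 0.37]
-0.05 [0.12, 1.21, 0.12, 0.01, 0.01, 0.01, 0.01, 0.08, 0.31, 0.37]
-0.0 [0.12, 0.09, 0.12, 0.12, 0.05, 0.05, 0.01, 0.02, 0.02, 0.08]
0.05 [0.12, 0.12, 0.12, 0.12, 0.05, 0.05, 0.02, 0.02, 0.02, 0.17]
0.1 [0.01, 0.12, 0.12, 0.01, 0.01, 0.05, 0.05, 0.01, 0.02, 0.01]
0.15 [0.37, 0.01, 0.01, 0.01, 0.01, 0.05, 0.04, 0.01, 0.01, 0.01]
0.2 [0.37, 0.37, 0.36, 0.01, 0.02, 0.13, 0.13, 0.11, 0.01, 0.01]
0.25 [0.37, 0.37, 0.37, 0.03, 0.02, 0.13, 0.13, 0.11, 0.3, 0.04]
0.3 [0.37, 0.37, 0.37, 0.03, 0.02, 0.13, 0.12, 0.01, 0.3, 0.3]
0.35 [0.37, 0.37, 0.37, 0.03, 0.03, 0.01, 0.01, 0.03, 0.3, 0.31]
[[-0.936  0.353 -0.001]
 [ 0.353  0.936 -0.002]
 [-0.    -0.002 -1.   ]]
```

```bash
cat >> h.py <<'E'
def wcloud(v):
    y,x=np.mgrid[0:420,0:560]; a=(x-v.K[0,2]);b=(y-v.K[1,2]); r=np.hypot(a,b)+1e-9; th=r/v.K[0,0]
    dr=np.stack([np.tan(th)*a/r,np.tan(th)*b/r,np.ones(r.shape)],-1)*v.d[...,None]
    return dr@v.R.T+v.c
E
python3 - <<'E'
from h import *
Cs=[]
for n in ['top0','side0']:
    v=V(n);c=v.cloud();Cs.append(c[v.d>0])
v=V('wrist0');w=wcloud(v)
for px in [(300,150),(100,250),(170,220),(230,260),(320,275),(365,258),(480,180),(520,290),(440,390),(30,40),(120,5),(540,10)]: print(px,np.round(w[px[1],px[0]],3), round(float(v.d[px[1],px[0]]),3))
k=v.d>0; k[300:]=False
Cs.append(w[k&(v.d>.1)])
C=np.vstack(Cs); C=C[C[:,2]<.6]
xs=np.arange(-.1,.95,.05)
print('x    ',[int(round(x*100)) for x in xs])
for y in np.arange(-.05,.95,.05):
  print('%.2f'%y,' '.join('%3d'%int(100*np.max(C[:,2][(abs(C[:,0]-x)<.025)&(abs(C[:,1]-y)<.025)],initial=-.09)) for x in xs))
E
```

```text
(300, 150) [0.173 0.636 0.285] 0.086
(100, 250) [0.205 0.44  0.121] 0.271
(170, 220) [0.221 0.473 0.014] 0.375
(230, 260) [0.298 0.517 0.001] 0.403
(320, 275) [0.209 0.629 0.286] 0.095
(365, 258) [0.35  0.677 0.014] 0.388
(480, 180) [0.282 0.814 0.08 ] 0.294
(520, 290) [0.339 0.773 0.192] 0.205
(440, 390) [0.624 0.74  0.037] 0.429
(30, 40) [0.103 0.568 0.285] 0.075
(120, 5) [0.115 0.605 0.291] 0.069
(540, 10) [0.106 1.068 0.   ] 0.3
x     [-10, -5, 0, 5, 10, 15, 20, 25, 30, 35, 40, 45, 50, 55, 60, 65, 70, 75, 80, 85, 90]
-0.05  -9  -9  34  35   1   0   1   1  12  11  12   0   0   0   0   8  32  37  37  37  31
0.00   0  -9  35  39   1   0   1  11  11   9  11  11   5   5   1   2   7   8  33  37  37
0.05   1  10  29  38   1   1   1  11  12  11  11  12   4   4   2   2   2  16  26  31  47
0.10  -9  -9  -8  -6   0   1   0   0   0  11  11   0   0   5   4   0   1   1  28  31  47
0.15  -9  -9  -9  -9   1  36  37  36  37   0   0   0   0   5   4   0   0   0   1  31  31
0.20  -9  -9  -9   0   1  36  36  36  37  37  36   0   1  13  13  11   0   0   1   0  31
0.25  -9  -9  -9   1   2  36  36  36  
[... 507 characters left out ...]
9  -9  -9  -9  -9  27   0   1   0   0   0   2   2   0   0   1   1   1   2   1
0.60  -9  -9  -9  -9  -9  -9  -9  -9   1   0   0   1   2   3   2   1   2   1   3   3   1
0.65  -9  -9  -9  -9  -9  -9  -9  27  -9   1   0   0   1   3   2   3   3   0   3   2   0
0.70  -9  -9  -9  -9  -9  -9  -9  -9   0   1   0  -9  -9  -9  -9  -9  -9  -9   0   0   0
0.75  -9  -9  -9  -9  -9  -9  -9  -9  18  19   0   0  -9  -9  -9  -9  -9  -9  -9  -9  -9
0.80  -9  -9  -9  -9  -9  -9  -9  15  19  20  15   9   0  -9  -9  -9  -9  -9  -9  -9  -9
0.85  -9  -9  -9  -9  -9  -9   0  16  18  -9  -9   6   0  -9  -9  -9  -9  -9  -9  -9  -9
0.90  -9  -9  -9  -9  -9  -9  12  14  -9  -9  -9  -9  -9  -9  -9  -9  -9  -9  -9  -9  -9
```

```bash
python3 - <<'E'
from h import *
P=[]
for n in ['top0','side0']:
    v=V(n);c=v.cloud();P.append(c[v.d>0])
P=np.vstack(P)
s=P[(P[:,2]>.34)&(P[:,2]<.39)&(P[:,0]<.5)&(P[:,1]>.1)&(P[:,1]<.6)&(P[:,0]>.08)]
print('spool bbox',s.min(0),s.max(0))
for az in range(10,75,8):
    r=np.hypot(s[:,0],s[:,1]);a=np.degrees(np.arctan2(s[:,1],s[:,0])); k=abs(a-az)<2
    if k.sum(): print(az,r[k].min().round(3),r[k].max().round(3))
f=P[(P[:,2]>.1)&(P[:,2]<.45)&(P[:,0]>.45)&(P[:,0]<.7)&(P[:,1]<-.04)&(P[:,1]>-.5)]
for y in np.arange(-.4,-.04,.03):
    k=abs(f[:,1]-y)<.015
    if k.sum(): i=np.argsort(f[k][:,0])[:3]; print('flap y',round(y,2),f[k][i].round(3).tolist())
E
```

```text
spool bbox [0.14383426 0.15017542 0.34653237] [0.4028715  0.46330824 0.37147798]
34 0.26 0.496
42 0.24 0.542
50 0.234 0.559
58 0.295 0.556
66 0.374 0.44
flap y -0.34 [[0.656, -0.327, 0.241], [0.657, -0.326, 0.244], [0.658, -0.328, 0.241]]
flap y -0.31 [[0.651, -0.303, 0.249], [0.651, -0.295, 0.255], [0.651, -0.31, 0.249]]
flap y -0.28 [[0.609, -0.266, 0.248], [0.609, -0.265, 0.25], [0.611, -0.267, 0.251]]
flap y -0.25 [[0.583, -0.236, 0.249], [0.584, -0.236, 0.248], [0.585, -0.238, 0.249]]
flap y -0.22 [[0.569, -0.206, 0.248], [0.569, -0.206, 0.252], [0.57, -0.208, 0.25]]
flap y -0.19 [[0.555, -0.176, 0.25], [0.556, -0.177, 0.248], [0.557, -0.18, 0.251]]
flap y -0.16 [[0.548, -0.158, 0.249], [0.548, -0.158, 0.246], [0.549, -0.162, 0.249]]
flap y -0.13 [[0.571, -0.145, 0.253], [0.573, -0.144, 0.252], [0.574, -0.142, 0.258]]
flap y -0.1 [[0.626, -0.113, 0.273], [0.626, -0.114, 0.269], [0.628, -0.114, 0.269]]
flap y -0.07 [[0.67, -0.085, 0.162], [0.671, -0.085, 0.157], [0.671, -0.085, 0.176]]
```

```bash
python3 -m creep '[[[0,-30,0,-20,0],[0,-30,0,-20,0]]]' 30; python3 - <<'E'
from h import *
p,d,m=grab('wrist','wrist1'); v=V('wrist1');w=wcloud(v)
for px in [(300,150),(320,230),(30,40)]: print(px,np.round(w[px[1],px[0]],3))
E
```

```text
t: 0.4
ee_pos: [0.2809, 0.586, 0.267]
eef_rot: [-0.55, -3.089, 0.014]
ft_force: [0.2, 0.8, 0.1]
finger_gap: 0.0854
(300, 150) [ 0.255  0.623 -0.   ]
(320, 230) [ 0.364  0.614 -0.   ]
(30, 40) [-0.638 -0.297 -0.789]
```

View pics/wrist1.png

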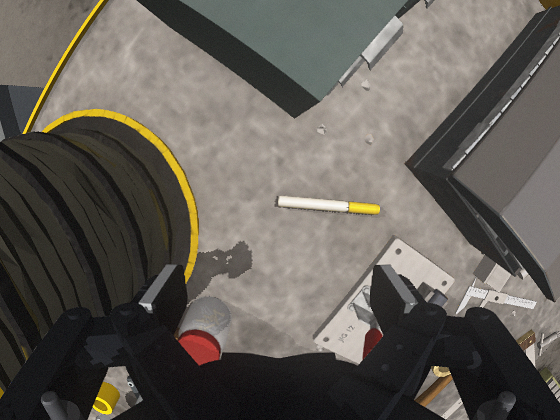

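The big panel was a cabinet that the start pose stood right next to, and the arm is clear of it now. The press is at the upper right and the spool at left. The jaw direction (azimuth about 69°) clears the neighbours at both bushes and at the magazine, so I can keep it throughout.

```bash
cat > go.py <<'E'
import sys
from h import *
s=sense(); M=rotm(s['eef_rot']); p=np.array(s['ee_pos'])
print('t',round(float(s['t']),2),'p',p.round(4),'yaz %.1f'%np.degrees(np.arctan2(M[1,1],M[0,1])),'tilt',(M[:2,2]*57.3).round(2),'F',np.round(s['ft_force'],1),'gap',round(float(s['finger_gap']),4),'q',np.round(s['q'],2))
for a in sys.argv[1:]:
    t=np.array(eval(a)); print(a,'mm',((M.T@(t-p))*1000).round(1)); p=t
E
python3 go.py '(.53,.486,.40)' '(.55,.25,.40)' '(.5405,.011,.2)'
```

```text
t 0.45 p [0.2875 0.5848 0.2703] yaz 69.4 tilt [ 0.   -0.29] F [ 4.4 -0.3  1.9] gap 0.0853 q [-1.23  0.36  0.07  1.55 -0.02  1.24  0.05]
(.53,.486,.40) mm [-262.    -7.7 -129.2]
(.55,.25,.40) mm [-101.8 -213.9    1.2]
(.5405,.011,.2) mm [ -74.9 -226.1  201.2]
```

```bash
python3 -m creep '[[[0,-48,-1,-24,0],[0,-48,-1,-24,0],[0,-48,-1,-24,0],[0,-48,-2,-24,0],[0,-48,-2,-24,0],[0,-22,-45,0,0],[0,-22,-45,0,0],[0,-22,-45,0,0]]]'; python3 go.py '(.55,.25,.40)' '(.5405,.011,.2)'
```

```text
t: 1.45
ee_pos: [0.5257, 0.3468, 0.3851]
eef_rot: [-0.542, -3.087, 0.017]
ft_force: [0.4, -0.7, -0.2]
finger_gap: 0.0851
t 1.45 p [0.5257 0.3468 0.3851] yaz 70.1 tilt [-0.5  -0.55] F [ 0.4 -0.7 -0.2] gap 0.0851 q [-0.82  0.27  0.22  1.44 -0.06  1.45  0.62]
(.55,.25,.40) mm [-55.7 -82.9 -14.1]
(.5405,.011,.2) mm [ -73.5 -225.5  202.4]
```

```bash
python3 -m creep '[[[0,-18,-46,5,0],[0,-18,-46,15,0],[0,-18,-46,30,0],[0,-18,-46,40,0],[0,-18,-46,40,0],[0,-18,-46,40,0],[0,-15,-25,20,0],[0,0,0,0,0]]]'; python3 go.py '(.5405,.011,.12)'  '(.5405,.011,.022)'
```

```text
t: 2.45
ee_pos: [0.5333, 0.0136, 0.1929]
eef_rot: [-0.554, -3.084, 0.014]
ft_force: [-0.6, -0.1, -0.8]
finger_gap: 0.0854
t 2.45 p [0.5333 0.0136 0.1929] yaz 69.6 tilt [-0.55 -0.41] F [-0.6 -0.1 -0.8] gap 0.0854 q [-0.47  0.22  0.41  1.93 -0.09  1.03  1.19]
(.5405,.011,.12) mm [-8.1  0.8 72.9]
(.5405,.011,.022) mm [-0.6  1.  98. ]
```

```bash
python3 -m creep '[[[0,-5,0,40,0],[0,-4,0,40,0],[0,0,0,5,0]]]'; python3 go.py '(.5405,.011,.022)';  python3 - <<'E'
from h import *
grab('wrist','wrist2')
E
```

```text
t: 2.82
ee_pos: [0.5438, 0.0162, 0.1084]
eef_rot: [-0.548, -3.09, 0.005]
ft_force: [0.4, -0.0, 0.8]
finger_gap: 0.0853
t 2.83 p [0.5438 0.0162 0.1084] yaz 69.9 tilt [-0.23 -0.14] F [ 0.4 -0.   0.8] gap 0.0853 q [-0.43  0.35  0.38  1.97 -0.17  0.86  1.26]
(.5405,.011,.022) mm [ 1.  -5.7 86.5]
```

View pics/wrist2.png

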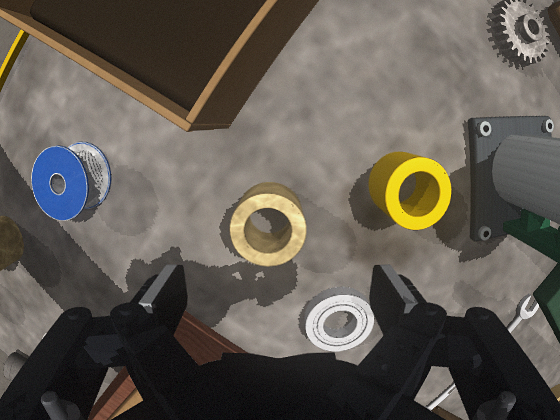

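The wrist view shows the bronze bush at (268,230), between the fingers. The yellow ring is at (415,190), the reel at (65,183), and the bin corner at (195,128). I'll check the centre with this view.

```bash
cat >> h.py <<'E'
def wring(fn,g,zlo,zhi,rad):
    v=V(fn);C=wcloud(v); m=(v.d>0)&(C[...,2]>zlo)&(C[...,2]<zhi)&(np.hypot(C[...,0]-g[0],C[...,1]-g[1])<rad)
    P=C[m]; c,r=cv2.minEnclosingCircle(P[:,:2].astype(np.float32)*1000); return np.round(c,1),round(r,1),np.median(P[:,2]).round(4),len(P)
E
python3 -c "
from h import *
print(wring('wrist2',(.5405,.011),.039,.052,.045))"
```

```text
(array([542.2,  10. ]), 26.1, np.float64(0.045), 2918)
```

```bash
python3 -m creep '[[[0,0,-6,25,0],[0,0,0,25,0],[0,0,0,20,0],[0,0,0,10,0]]]'; python3 go.py '(.5412,.0107,.022)'
```

```text
t: 3.38
ee_pos: [0.5518, 0.0175, 0.037]
eef_rot: [0.535, 3.081, 0.011]
ft_force: [-0.3, 0.2, -0.4]
finger_gap: 0.0854
t 3.38 p [0.5518 0.0175 0.037 ] yaz 70.3 tilt [0.89 0.25] F [-0.3  0.2 -0.4] gap 0.0854 q [-0.39  0.47  0.34  1.99 -0.24  0.7   1.32]
(.5412,.0107,.022) mm [  7.9 -10.2  14.8]
```

```bash
python3 -m creep '[[[0,8,-10,3,0],[0,0,0,0,0]]]'; python3 go.py '(.5412,.0107,.022)'
```

```text
t: 3.62
ee_pos: [0.5417, 0.0114, 0.0355]
eef_rot: [0.533, 3.079, 0.013]
ft_force: [-0.8, -1.0, -0.4]
finger_gap: 0.0855
t 3.62 p [0.5417 0.0114 0.0355] yaz 70.4 tilt [1.04 0.3 ] F [-0.8 -1.  -0.4] gap 0.0855 q [-0.39  0.45  0.34  2.02 -0.24  0.69  1.33]
(.5412,.0107,.022) mm [ 0.4 -1.  13.5]
```

```bash
python3 -m creep '[[[0,1,-1,7,0],[0,1,-1,7,0],[0,0,0,0,0]]]'; python3 go.py '(.5412,.0107,.022)'
```

```text
t: 4.0
ee_pos: [0.5405, 0.0104, 0.0222]
eef_rot: [0.533, 3.076, 0.015]
ft_force: [-0.3, 0.1, -0.7]
finger_gap: 0.0855
t 4.0 p [0.5405 0.0104 0.0222] yaz 70.4 tilt [1.22 0.36] F [-0.3  0.1 -0.7] gap 0.0855 q [-0.37  0.47  0.33  2.03 -0.25  0.66  1.35]
(.5412,.0107,.022) mm [-0.6  0.5  0.2]
```

```bash
python3 -m creep '[[[255,0,0,0,0],[255,0,0,0,0],[255,0,0,0,0],[255,0,0,0,0],[255,0,0,0,0],[255,0,0,0,0]]]' 50; python3 go.py '(.5412,.0107,.022)'; python3 - <<'E'
from h import *
grab('wrist','wrist3')
E
```

```text
t: 4.75
ee_pos: [0.541, 0.0101, 0.0227]
eef_rot: [0.532, 3.075, 0.015]
ft_force: [-0.4, -0.9, 1.6]
finger_gap: 0.0498
t 4.75 p [0.541  0.0101 0.0227] yaz 70.4 tilt [1.25 0.34] F [-0.4 -0.9  1.6] gap 0.0498 q [-0.37  0.47  0.33  2.03 -0.25  0.66  1.35]
(.5412,.0107,.022) mm [0.  0.6 0.7]
```

View pics/wrist3.png

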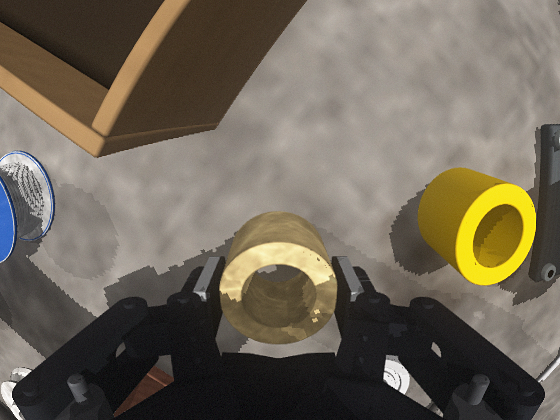

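The fingers hold the bush squarely at (278,290) with a gap of 49.8 mm. Lifting.

```bash
python3 -m creep '[[[255,0,0,-25,0],[255,0,0,-35,0],[255,0,0,-45,0],[255,0,0,-45,0],[255,0,0,-45,0],[255,0,0,-30,0]]]'; python3 go.py '(.573,.2365,.21)'
```

```text
t: 5.55
ee_pos: [0.5279, 0.0094, 0.2436]
eef_rot: [-0.534, -3.095, -0.004]
ft_force: [0.5, 0.2, -3.9]
finger_gap: 0.0496
t 5.55 p [0.5279 0.0094 0.2436] yaz 70.4 tilt [-0.04  0.15] F [ 0.5  0.2 -3.9] gap 0.0496 q [-0.48  0.14  0.42  1.89 -0.07  1.12  1.2 ]
(.573,.2365,.21) mm [ 33.6 229.   34.2]
```

```bash
python3 -m creep '[[[255,6,40,0,0],[255,6,48,0,0],[255,6,48,0,0],[255,6,45,8,0],[255,6,35,10,0],[255,4,15,10,0],[255,0,0,0,0]]]'; python3 go.py '(.5742,.2365,.18)';python3 - <<'E'
from h import *
for n in ['top','side','wrist']: grab(n,n+'4')
E
```

```text
t: 6.42
ee_pos: [0.571, 0.2411, 0.2099]
eef_rot: [-0.541, -3.087, 0.004]
ft_force: [-0.2, -0.5, -2.8]
finger_gap: 0.0499
t 6.42 p [0.571  0.2411 0.2099] yaz 70.1 tilt [-0.46 -0.06] F [-0.2 -0.5 -2.8] gap 0.0499 q [-0.7   0.36  0.29  1.7  -0.11  1.11  0.85]
(.5742,.2365,.18) mm [-4.7 -3.1 29.9]
```

View pics/wrist4.png

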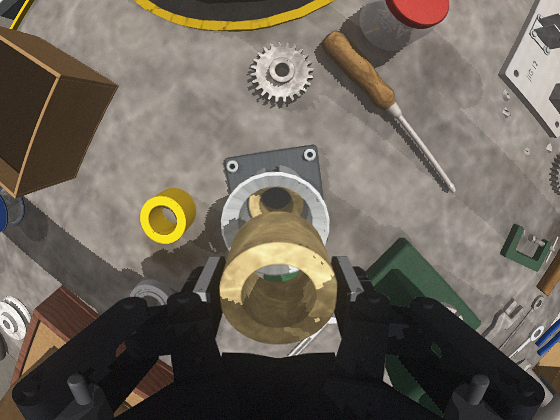

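View pics/side4.png

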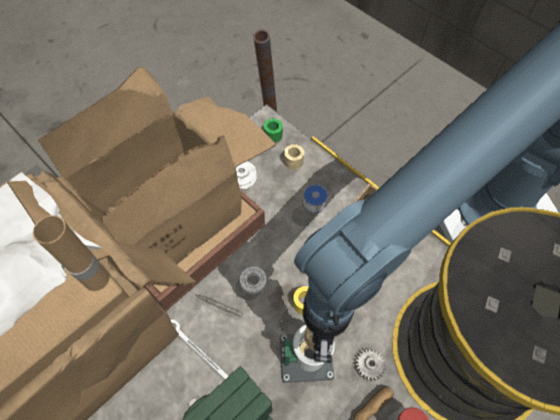

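The wrist view shows the bush in the jaws at (278,290) over the magazine mouth at (275,222). I'll measure the two relative to each other.

```bash
python3 - <<'E'
from h import *
print('mouth',wring('wrist4',(.574,.2365),.121,.131,.055))
v=V('wrist4');C=wcloud(v);s=sense();z=s['ee_pos'][2]
print('bush top', wring('wrist4',s['ee_pos'][:2],z+.012,z+.035,.035))
# circle LSQ on outer rim points
m=(v.d>0)&(C[...,2]>.121)&(C[...,2]<.131)&(np.hypot(C[...,0]-.574,C[...,1]-.2365)<.055);P=C[m][:,:2]
A=np.hypot(P[:,0]-.574,P[:,1]-.2365); print(np.percentile(A,[1,50,99]))
from scipy.optimize import least_squares
# outer edge points by angular bin
a=np.arctan2(P[:,1]-.2365,P[:,0]-.574); O=[]
for b in np.arange(-np.pi,np.pi,.15):
    k=(a>=b)&(a<b+.15)
    if k.sum()>3: O.append(P[k][np.argmax(A[k])])
O=np.array(O); r=least_squares(lambda q:np.hypot(O[:,0]-q[0],O[:,1]-q[1])-q[2],[.574,.2365,.041],loss='soft_l1',f_scale=.001); print(len(O),r.x.round(4))
E
```

```text
mouth (array([576.1, 235.5]), 40.9, np.float64(0.1251), 2413)
bush top (array([567.3, 239.8]), 33.8, np.float64(0.2337), 9090)
[0.03032158 0.03621988 0.04158963]
34 [0.5759 0.2355 0.0404]
```

```bash
python3 -m creep '[[[255,-5,-4,15,0],[255,-1,0,12,0],[255,0,0,3,0]]]'; python3 go.py '(.575,.2357,.145)'
```

```text
t: 6.95
ee_pos: [0.5792, 0.2265, 0.1818]
eef_rot: [-0.562, -3.09, 0.002]
ft_force: [0.3, -0.2, -3.5]
finger_gap: 0.0498
t 6.95 p [0.5792 0.2265 0.1818] yaz 69.4 tilt [-0.09 -0.07] F [ 0.3 -0.2 -3.5] gap 0.0498 q [-0.67  0.39  0.29  1.72 -0.12  1.05  0.87]
(.575,.2357,.145) mm [ 7.1  7.2 36.8]
```

```bash
python3 -m creep '[[[255,7,7,0,0],[255,0,0,0,0],[255,0,0,0,0]]]'; python3 go.py '(.575,.2357,.145)'
```

```text
t: 7.32
ee_pos: [0.5747, 0.2365, 0.1817]
eef_rot: [-0.561, -3.09, 0.002]
ft_force: [-0.9, -0.6, -3.6]
finger_gap: 0.0498
t 7.33 p [0.5747 0.2365 0.1817] yaz 69.4 tilt [-0.1  -0.05] F [-0.9 -0.6 -3.6] gap 0.0498 q [-0.69  0.39  0.29  1.73 -0.12  1.05  0.85]
(.575,.2357,.145) mm [-0.6 -0.6 36.7]
```

Settled well. Next I'll descend in small rows, with the bush bottom about 23 mm below the TCP.

```bash
python3 -m creep '[[[255,0,-1,10,0],[255,0,0,10,0],[255,0,0,0,0],[255,0,0,0,0]]]'; python3 go.py '(.575,.2357,.145)'
```

```text
t: 7.82
ee_pos: [0.5742, 0.2358, 0.1603]
eef_rot: [-0.56, -3.09, 0.002]
ft_force: [0.5, 0.0, -3.4]
finger_gap: 0.0501
t 7.83 p [0.5742 0.2358 0.1603] yaz 69.5 tilt [-0.1  -0.05] F [ 0.5  0.  -3.4] gap 0.0501 q [-0.68  0.41  0.28  1.74 -0.13  1.01  0.86]
(.575,.2357,.145) mm [-0.8  0.2 15.3]
```

```bash
python3 -m creep '[[[255,-1,0,8,0],[255,0,0,8,0],[255,0,0,0,0],[255,0,0,6,0],[255,0,0,6,0],[255,0,0,0,0]]]'; python3 go.py '(.575,.2357,.126)'; python3 - <<'E'
from h import *
for n in ['top','wrist']: grab(n,n+'5')
E
```

```text
t: 8.57
ee_pos: [0.5754, 0.2353, 0.1304]
eef_rot: [-0.56, -3.09, 0.002]
ft_force: [0.3, 0.0, -3.0]
finger_gap: 0.0499
t 8.57 p [0.5754 0.2353 0.1304] yaz 69.4 tilt [-0.08 -0.05] F [ 0.3  0.  -3. ] gap 0.0499 q [-0.68  0.44  0.28  1.76 -0.14  0.96  0.87]
(.575,.2357,.126) mm [0.5 0.2 4.4]
```

View pics/wrist5.png

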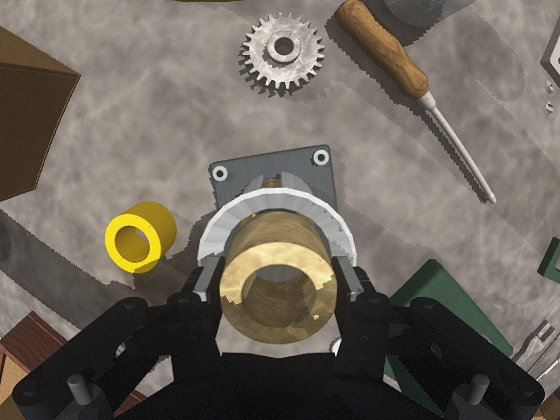

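The bush is in the mouth with no contact force. I'll go a few mm deeper.

```bash
python3 -m creep '[[[255,0,0,4,0],[255,0,0,3,0],[255,0,0,0,0]]]'; python3 go.py '(.575,.2357,.126)'
```

```text
t: 9.05
ee_pos: [0.5763, 0.2357, 0.1241]
eef_rot: [0.561, 3.091, 0.001]
ft_force: [-1.0, -0.1, -3.8]
finger_gap: 0.0494
t 9.05 p [0.5763 0.2357 0.1241] yaz 69.4 tilt [0.04 0.02] F [-1.  -0.1 -3.8] gap 0.0494 q [-0.67  0.45  0.28  1.77 -0.15  0.94  0.87]
(.575,.2357,.126) mm [ 1.2 -0.5 -1.9]
```

```bash
python3 -m creep '[[[80,0,0,0,0],[80,0,0,0,0],[80,0,0,0,0]]]'; python3 go.py '(.575,.2357,.2)'; python3 - <<'E'
from h import *
grab('wrist','wrist6')
E
```

```text
t: 9.43
ee_pos: [0.5787, 0.2367, 0.1268]
eef_rot: [0.56, 3.086, 0.006]
ft_force: [1.2, -0.5, -0.8]
finger_gap: 0.0585
t 9.43 p [0.5787 0.2367 0.1268] yaz 69.4 tilt [0.32 0.16] F [ 1.2 -0.5 -0.8] gap 0.0585 q [-0.67  0.45  0.28  1.76 -0.15  0.94  0.87]
(.575,.2357,.2) mm [  2.8  -1.9 -73.2]
```

View pics/wrist6.png

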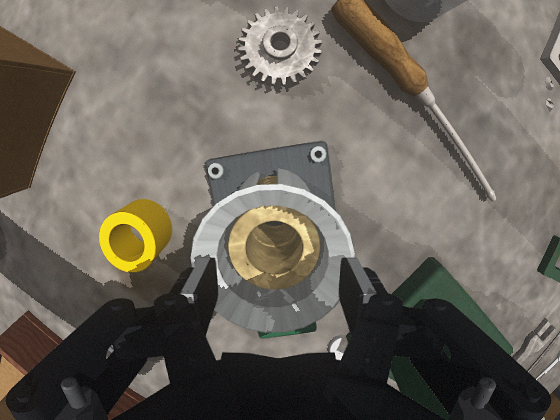

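The bush has dropped into the tube; its ring is at (273,248) inside the mouth. I'll lift straight up and check its height and tilt.

```bash
python3 -m creep '[[[80,0,0,-15,0],[40,0,0,-30,0],[0,0,0,-30,0],[0,0,0,-15,0],[0,0,0,0,0]]]'; python3 go.py; python3 - <<'E'
from h import *
grab('wrist','wrist7');v=V('wrist7');C=wcloud(v)
m=(v.d>0)&(np.hypot(C[...,0]-.5755,C[...,1]-.2355)<.027)&(C[...,2]>.08)
P=C[m];print(np.percentile(P[:,2],[5,25,50,75,95]).round(4),len(P)); k=abs(P[:,2]-np.median(P[:,2]))<.004;P=P[k]
A=np.c_[P[:,:2],np.ones(len(P))];q=np.linalg.lstsq(A,P[:,2],rcond=None)[0];print('tilt deg',np.degrees(q[:2]).round(2),'z at axis',(q@[.5755,.2355,1]).round(4))
E
```

```text
t: 10.1
ee_pos: [0.5793, 0.2366, 0.2235]
eef_rot: [0.56, 3.083, 0.01]
ft_force: [0.3, 0.7, 0.4]
finger_gap: 0.0855
t 10.1 p [0.5793 0.2366 0.2235] yaz 69.4 tilt [0.52 0.26] F [0.3 0.7 0.4] gap 0.0855 q [-0.69  0.34  0.3   1.69 -0.11  1.12  0.85]
[0.1016 0.3034 0.3126 0.3205 0.3263] 15336
tilt deg [-7.92  3.89] z at axis 0.311
```

View pics/wrist7.png

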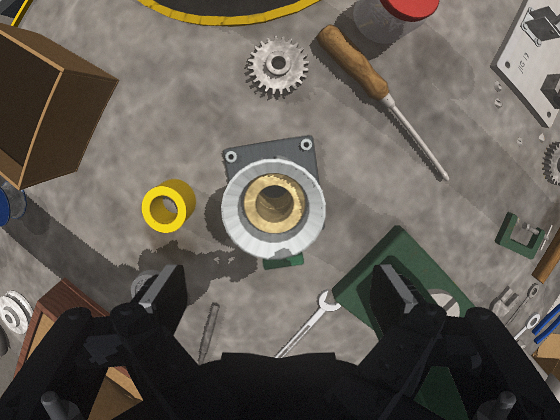

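```bash
cat > chk.py <<'E'
import sys
from h import *
fn,z0=sys.argv[1],float(sys.argv[2])
v=V(fn);C=wcloud(v) if fn.startswith('wrist') else v.cloud()
m=(v.d>0)&(np.hypot(C[...,0]-.5755,C[...,1]-.2355)<.030)&(C[...,2]>z0-.02)&(C[...,2]<z0+.02)
P=C[m];print(np.percentile(P[:,2],[5,25,50,75,95]).round(4),len(P)); z=np.median(P[:,2]);P=P[abs(P[:,2]-z)<.005]
A=np.c_[P[:,:2],np.ones(len(P))];q=np.linalg.lstsq(A,P[:,2],rcond=None)[0];print('tilt deg',np.degrees(q[:2]).round(2),'z axis',(q@[.5755,.2355,1]).round(4),'circle',cv2.minEnclosingCircle(P[:,:2].astype(np.float32)*1000))
E
python3 chk.py wrist7 .102; python3 go.py '(.48,0,.3)' '(.45,-.15,.30)' '(.4675,-.269,.25)'
```

```text
[0.09   0.1012 0.1022 0.1045 0.1184] 3358
tilt deg [ 0.3  -0.31] z axis 0.102 circle ((576.6215209960938, 235.28773498535156), 29.062538146972656)
t 10.15 p [0.5788 0.2364 0.2226] yaz 69.4 tilt [0.44 0.22] F [-0.4 -0.2  0.4] gap 0.0851 q [-0.69  0.35  0.3   1.69 -0.11  1.12  0.85]
(.48,0,.3) mm [   8.9 -255.6  -79. ]
(.45,-.15,.30) mm [ -24.7 -151.    -0.8]
(.4675,-.269,.25) mm [ -57.9 -105.6   49.7]
```

The second bush is seated: its top is at 0.102 m, as it should be, and its tilt is about 0.3°. On to the other bronze bush.

```bash
python3 -m creep '[[[0,1,-30,-15,0],[0,2,-48,-16,0],[0,2,-48,-16,0],[0,2,-48,-16,0],[0,2,-48,-16,0],[0,-4,-46,0,0],[0,-8,-48,0,0],[0,-8,-48,0,0],[0,-8,-30,0,0]]]'; python3 go.py  '(.45,-.15,.30)' '(.4675,-.269,.25)'
```

```text
t: 11.28
ee_pos: [0.4479, -0.1474, 0.2905]
eef_rot: [-0.545, -3.081, 0.005]
ft_force: [-0.6, 1.7, -0.2]
finger_gap: 0.0855
t 11.28 p [ 0.4479 -0.1474  0.2905] yaz 69.9 tilt [-0.75 -0.06] F [-0.6  1.7 -0.2] gap 0.0855 q [-0.37 -0.03  0.59  1.95  0.02  1.23  1.44]
(.45,-.15,.30) mm [-2.7 -1.8 -9.5]
(.4675,-.269,.25) mm [ -57.8 -105.5   49.9]
```

```bash
python3 -m creep '[[[0,-20,-36,12,0],[0,-20,-36,20,0],[0,-15,-20,40,0],[0,-5,-7,40,0],[0,0,0,20,0],[0,0,0,0,0],[0,0,0,0,0]]]'; python3 go.py  '(.4675,-.269,.11)'; python3 - <<'E'
from h import *
grab('wrist','wrist8')
print(wring('wrist8',(.468,-.269),.039,.052,.045))
E
```

```text
t: 12.15
ee_pos: [0.4627, -0.2662, 0.1481]
eef_rot: [-0.552, -3.068, 0.007]
ft_force: [-0.1, -0.2, 0.5]
finger_gap: 0.0855
t 12.15 p [ 0.4627 -0.2662  0.1481] yaz 69.6 tilt [-1.4   0.01] F [-0.1 -0.2  0.5] gap 0.0855 q [-0.16  0.33  0.7   1.96 -0.24  0.96  1.87]
(.4675,-.269,.11) mm [-6.4 -0.6 37.9]
(array([ 469.5, -271. ]), 26.2, np.float64(0.0451), 2088)
```

View pics/wrist8.png

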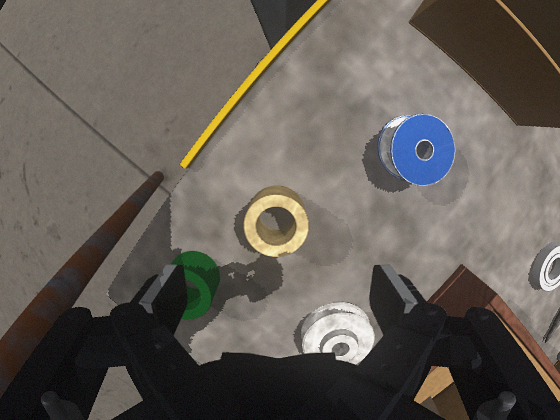

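The wrist view shows the second bronze bush at (276,223). The green look-alike is at (195,285), well outside the left finger's path, with the pulley at (340,340) and the reel at (422,150). Descending in steps with corrections.

```bash
python3 -m creep '[[[0,-5,-1,25,0],[0,0,0,25,0],[0,0,0,20,0],[0,0,0,0,0],[0,0,0,0,0]]]'; python3 go.py  '(.468,-.270,.022)'
```

```text
t: 12.82
ee_pos: [0.4726, -0.2692, 0.0835]
eef_rot: [-0.548, -3.084, 0.006]
ft_force: [-0.6, -0.7, 0.1]
finger_gap: 0.0853
t 12.82 p [ 0.4726 -0.2692  0.0835] yaz 69.9 tilt [-0.55 -0.13] F [-0.6 -0.7  0.1] gap 0.0853 q [-0.1   0.44  0.64  1.99 -0.34  0.83  1.95]
(.468,-.270,.022) mm [ 3.5 -2.  61.5]
```

```bash
python3 -m creep '[[[0,5,-2,12,0],[0,2,0,14,0],[0,2,0,10,0],[0,0,0,0,0],[0,0,0,0,0]]]'; python3 go.py  '(.468,-.270,.022)'
```

```text
t: 13.45
ee_pos: [0.4636, -0.2684, 0.0468]
eef_rot: [-0.548, -3.087, 0.006]
ft_force: [-0.1, -0.6, 0.8]
finger_gap: 0.0857
t 13.45 p [ 0.4636 -0.2684  0.0468] yaz 69.9 tilt [-0.39 -0.16] F [-0.1 -0.6  0.8] gap 0.0857 q [-0.06  0.48  0.6   2.02 -0.39  0.75  1.99]
(.468,-.270,.022) mm [-4.9  0.1 24.8]
```

```bash
python3 -m creep '[[[0,-5,0,0,0],[0,0,0,10,0],[0,0,0,10,0],[0,0,0,0,0],[0,0,0,0,0]]]'; python3 go.py  '(.468,-.270,.022)'
```

```text
t: 14.08
ee_pos: [0.4692, -0.2705, 0.0256]
eef_rot: [-0.548, -3.088, 0.007]
ft_force: [0.6, 0.4, -0.5]
finger_gap: 0.0854
t 14.07 p [ 0.4692 -0.2705  0.0256] yaz 69.9 tilt [-0.34 -0.19] F [ 0.6  0.4 -0.5] gap 0.0854 q [-0.04  0.53  0.58  2.01 -0.42  0.72  2.02]
(.468,-.270,.022) mm [1.3 0.  3.6]
```

```bash
python3 -m creep '[[[0,1,0,3,0],[0,0,0,0,0],[255,0,0,0,0],[255,0,0,0,0],[255,0,0,0,0],[255,0,0,0,0],[255,0,0,0,0],[255,0,0,0,0]]]' 50; python3 go.py  '(.468,-.270,.022)'; python3 - <<'E'
from h import *
grab('wrist','wrist9')
E
```

```text
t: 15.08
ee_pos: [0.4687, -0.2707, 0.0234]
eef_rot: [-0.549, -3.09, 0.007]
ft_force: [0.5, 0.3, 0.9]
finger_gap: 0.0497
t 15.07 p [ 0.4687 -0.2707  0.0234] yaz 69.9 tilt [-0.25 -0.22] F [0.5 0.3 0.9] gap 0.0497 q [-0.03  0.53  0.57  2.02 -0.42  0.71  2.02]
(.468,-.270,.022) mm [0.8 0.4 1.4]
```

View pics/wrist9.png

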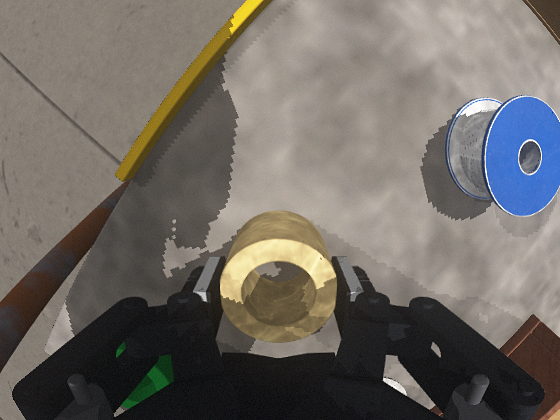

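The second bush is gripped at (278,290), and the green one is untouched behind the finger. Lift, then cross back.

```bash
python3 -m creep '[[[255,0,0,-25,0],[255,0,0,-40,0],[255,0,0,-50,0],[255,0,0,-50,0],[255,0,0,-50,0],[255,0,0,-45,0],[255,0,0,-15,0]]]'; python3 go.py '(.45,-.15,.28)' '(.47,0,.28)' '(.574,.236,.21)'
```

```text
t: 16.0
ee_pos: [0.4645, -0.2652, 0.2964]
eef_rot: [-0.544, -3.07, 0.001]
ft_force: [1.4, -0.4, -2.6]
finger_gap: 0.0498
t 16.0 p [ 0.4645 -0.2652  0.2964] yaz 69.9 tilt [-1.36  0.2 ] F [ 1.4 -0.4 -2.6] gap 0.0498 q [-0.25  0.14  0.76  1.81 -0.09  1.25  1.76]
(.45,-.15,.28) mm [ 52.8 103.3  17.1]
(.47,0,.28) mm [ 32.8 147.7   0. ]
(.574,.236,.21) mm [-18.2 257.7  68.3]
```

```bash
python3 -m creep '[[[255,22,42,4,0],[255,22,44,4,0],[255,14,46,0,0],[255,11,48,0,0],[255,10,48,0,0],[255,0,48,0,0],[255,-5,48,0,0],[255,-5,48,0,0],[255,-5,48,5,0]]]'; python3 go.py '(.575,.2357,.21)'
```

```text
t: 17.12
ee_pos: [0.5385, 0.1566, 0.2598]
eef_rot: [-0.556, -3.038, 0.02]
ft_force: [-0.1, -0.5, -2.4]
finger_gap: 0.0497
t 17.12 p [0.5385 0.1566 0.2598] yaz 69.3 tilt [-3.09 -0.19] F [-0.1 -0.5 -2.4] gap 0.0497 q [-0.69  0.23  0.4   1.76 -0.11  1.22  0.95]
(.575,.2357,.21) mm [-8.5 88.  47.5]
```

```bash
python3 -m creep '[[[255,-3,42,10,0],[255,-3,30,15,0],[255,-2,10,15,0],[255,0,0,0,0],[255,0,0,0,0]]]'; python3 go.py '(.5752,.2357,.18)'
```

```text
t: 17.75
ee_pos: [0.5664, 0.2332, 0.2028]
eef_rot: [-0.545, -3.022, 0.04]
ft_force: [0.3, -0.7, -2.4]
finger_gap: 0.05
t 17.75 p [0.5664 0.2332 0.2028] yaz 69.6 tilt [-4.21 -0.75] F [ 0.3 -0.7 -2.4] gap 0.05 q [-0.73  0.4   0.36  1.67 -0.16  1.17  0.89]
(.5752,.2357,.18) mm [-8.8  6.2 22.1]
```

```bash
python3 -m creep '[[[255,-9,6,0,0],[255,0,0,0,0],[255,0,0,25,0],[255,0,0,0,0],[255,0,0,0,0]]]'; python3 go.py '(.5757,.2360,.18)'
```

```text
t: 18.38
ee_pos: [0.5794, 0.2315, 0.1821]
eef_rot: [-0.557, -3.028, 0.034]
ft_force: [1.1, 0.4, -3.0]
finger_gap: 0.0496
t 18.38 p [0.5794 0.2315 0.1821] yaz 69.2 tilt [-3.77 -0.57] F [ 1.1  0.4 -3. ] gap 0.0496 q [-0.71  0.43  0.35  1.67 -0.18  1.13  0.91]
(.5757,.2360,.18) mm [5.  2.9 2.3]
```

The tool has picked up about 3.8° of tilt while crossing. Fast descents reduce it, so I'll rise gently and drop quickly, above the mouth, to take some out.

```bash
python3 -m creep '[[[255,3,2,-10,0],[255,0,0,-10,0],[255,0,0,-10,0],[255,0,0,-10,0],[255,0,0,-10,0],[255,0,0,0,0],[255,0,0,45,0],[255,0,0,0,0],[255,0,0,0,0]]]'; python3 go.py '(.5757,.2360,.18)'
```

```text
t: 19.5
ee_pos: [0.5813, 0.2361, 0.1963]
eef_rot: [-0.558, -3.036, 0.024]
ft_force: [0.0, -0.5, -3.0]
finger_gap: 0.0496
t 19.5 p [0.5813 0.2361 0.1963] yaz 69.2 tilt [-3.26 -0.31] F [ 0.  -0.5 -3. ] gap 0.0496 q [-0.72  0.42  0.36  1.66 -0.17  1.15  0.9 ]
(.5757,.2360,.18) mm [ 4.4 -1.7 16.6]
```

```bash
python3 -m creep '[[[255,4,-2,-10,0],[255,0,0,-10,0],[255,0,0,-10,0],[255,0,0,-10,0],[255,0,0,-10,0],[255,0,0,0,0],[255,0,0,60,0],[255,0,0,0,0],[255,0,0,0,0]]]'; python3 go.py '(.5757,.2360,.18)'
```

```text
t: 20.62
ee_pos: [0.5809, 0.237, 0.1969]
eef_rot: [-0.561, -3.046, 0.012]
ft_force: [1.0, 0.2, -1.6]
finger_gap: 0.0494
t 20.62 p [0.5809 0.237  0.1969] yaz 69.2 tilt [-2.6   0.03] F [ 1.   0.2 -1.6] gap 0.0494 q [-0.72  0.41  0.36  1.67 -0.17  1.13  0.89]
(.5757,.2360,.18) mm [ 3.8 -2.5 17.1]
```

```bash
python3 -m creep '[[[255,4,-2,-10,0],[255,0,0,-10,0],[255,0,0,-10,0],[255,0,0,-10,0],[255,0,0,-10,0],[255,0,0,0,0],[255,0,0,60,0],[255,0,0,0,0],[255,0,0,0,0]]]'; python3 go.py '(.5757,.2360,.18)'; python3 -m creep '[[[255,4,-2,-10,0],[255,0,0,-10,0],[255,0,0,-10,0],[255,0,0,-10,0],[255,0,0,-10,0],[255,0,0,0,0],[255,0,0,60,0],[255,0,0,0,0],[255,0,0,0,0]]]'; python3 go.py '(.5757,.2360,.18)'
```

```text
t: 21.75
ee_pos: [0.5826, 0.2388, 0.1999]
eef_rot: [-0.564, -3.059, -0.004]
ft_force: [0.2, 0.7, -2.7]
finger_gap: 0.0496
t 21.75 p [0.5826 0.2388 0.1999] yaz 69.1 tilt [-1.71  0.48] F [ 0.2  0.7 -2.7] gap 0.0496 q [-0.73  0.4   0.36  1.67 -0.17  1.12  0.89]
(.5757,.2360,.18) mm [ 4.8 -5.  20. ]
t: 22.88
ee_pos: [0.5842, 0.2407, 0.2028]
eef_rot: [-0.567, -3.073, -0.021]
ft_force: [1.1, 0.4, -2.6]
finger_gap: 0.0496
t 22.88 p [0.5842 0.2407 0.2028] yaz 69.1 tilt [-0.82  0.94] F [ 1.1  0.4 -2.6] gap 0.0496 q [-0.73  0.39  0.36  1.68 -0.17  1.11  0.89]
(.5757,.2360,.18) mm [ 5.8 -7.7 22.8]
```

Tilt is now about 1°. Align and descend.

```bash
python3 -m creep '[[[255,6,-7,0,0],[255,0,0,0,0],[255,0,0,12,0],[255,0,0,12,0],[255,0,0,0,0],[255,0,0,0,0]]]'; python3 go.py '(.5753,.2356,.16)'; python3 - <<'E'
from h import *
grab('wrist','wrist10')
print(wring('wrist10',(.576,.2355),.121,.130,.050))
E
```

```text
t: 23.62
ee_pos: [0.5787, 0.2378, 0.1825]
eef_rot: [-0.568, -3.08, -0.03]
ft_force: [-0.0, 0.1, -3.5]
finger_gap: 0.0499
t 23.62 p [0.5787 0.2378 0.1825] yaz 69.1 tilt [-0.37  1.17] F [-0.   0.1 -3.5] gap 0.0499 q [-0.73  0.4   0.35  1.72 -0.18  1.05  0.9 ]
(.5753,.2356,.16) mm [ 2.1 -3.6 22.5]
(array([575.6, 235.7]), 40.7, np.float64(0.1248), 3001)
```

View pics/wrist10.png

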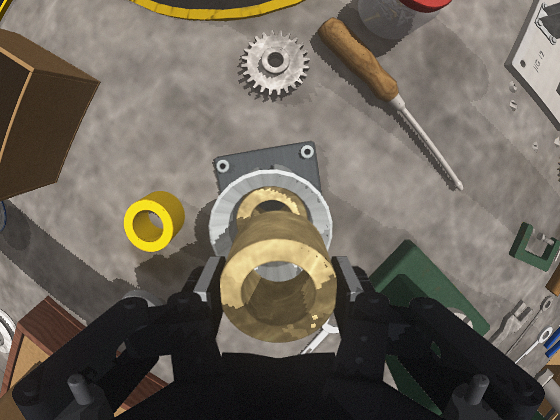

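The bush is held at (278,290) above the mouth at (270,218), where the seated second bush shows. Fine alignment next, then down.

```bash
python3 -m creep '[[[255,2,-4,0,0],[255,0,0,0,0],[255,0,0,8,0],[255,0,0,8,0],[255,0,0,0,0],[255,0,0,0,0]]]'; python3 go.py '(.575,.2353,.145)'
```

```text
t: 24.42
ee_pos: [0.575, 0.2349, 0.1654]
eef_rot: [-0.568, -3.079, -0.029]
ft_force: [0.5, -0.5, -3.0]
finger_gap: 0.0497
t 24.43 p [0.575  0.2349 0.1654] yaz 69.1 tilt [-0.38  1.16] F [ 0.5 -0.5 -3. ] gap 0.0497 q [-0.72  0.41  0.35  1.74 -0.18  1.02  0.9 ]
(.575,.2353,.145) mm [-0.1  0.  20.4]
```

```bash
python3 -m creep '[[[255,0,0,8,0],[255,0,0,8,0],[255,0,0,6,0],[255,0,0,0,0],[255,0,0,0,0]]]'; python3 go.py '(.575,.2353,.1265)'
```

```text
t: 25.05
ee_pos: [0.5748, 0.2355, 0.1416]
eef_rot: [-0.567, -3.079, -0.029]
ft_force: [1.1, -0.9, -4.0]
finger_gap: 0.0498
t 25.05 p [0.5748 0.2355 0.1416] yaz 69.1 tilt [-0.39  1.16] F [ 1.1 -0.9 -4. ] gap 0.0498 q [-0.72  0.43  0.34  1.76 -0.2   0.98  0.91]
(.575,.2353,.1265) mm [-0.4 -0.4 15.1]
```

```bash
python3 -m creep '[[[255,0,0,5,0],[255,0,0,5,0],[255,0,0,2,0],[255,0,0,0,0]]]'; python3 go.py '(.575,.2353,.1255)'
```

```text
t: 25.55
ee_pos: [0.5751, 0.2359, 0.1292]
eef_rot: [-0.568, -3.08, -0.03]
ft_force: [0.2, -0.5, -3.3]
finger_gap: 0.0496
t 25.55 p [0.5751 0.2359 0.1292] yaz 69.1 tilt [-0.35  1.18] F [ 0.2 -0.5 -3.3] gap 0.0496 q [-0.71  0.45  0.34  1.77 -0.2   0.95  0.92]
(.575,.2353,.1255) mm [-0.2 -0.6  3.6]
```

```bash
python3 -m creep '[[[255,0,-1,2,0],[255,0,0,1,0],[255,0,0,0,0]]]'; python3 go.py '(.575,.2353,.1255)'
```

```text
t: 25.92
ee_pos: [0.5749, 0.235, 0.1262]
eef_rot: [-0.568, -3.08, -0.03]
ft_force: [-1.0, 0.1, -3.8]
finger_gap: 0.0497
t 25.93 p [0.5749 0.235  0.1262] yaz 69.1 tilt [-0.32  1.19] F [-1.   0.1 -3.8] gap 0.0497 q [-0.71  0.45  0.34  1.77 -0.21  0.95  0.92]
(.575,.2353,.1255) mm [-0.   0.3  0.7]
```

Bush bottom is about 1 mm above its seat and there is no contact yet. Release gently.

```bash
python3 -m creep '[[[105,0,0,0,0],[95,0,0,0,0],[85,0,0,0,0],[75,0,0,0,0],[70,0,0,0,0],[70,0,0,0,0]]]' 20; python3 go.py; python3 - <<'E'
from h import *
grab('wrist','wrist11')
E
```

```text
t: 26.68
ee_pos: [0.5777, 0.2361, 0.1295]
eef_rot: [-0.569, -3.085, -0.037]
ft_force: [0.4, 0.4, -0.6]
finger_gap: 0.0621
t 26.68 p [0.5777 0.2361 0.1295] yaz 69.1 tilt [0.02 1.37] F [ 0.4  0.4 -0.6] gap 0.0621 q [-0.71  0.45  0.34  1.77 -0.21  0.95  0.92]
```

View pics/wrist11.png

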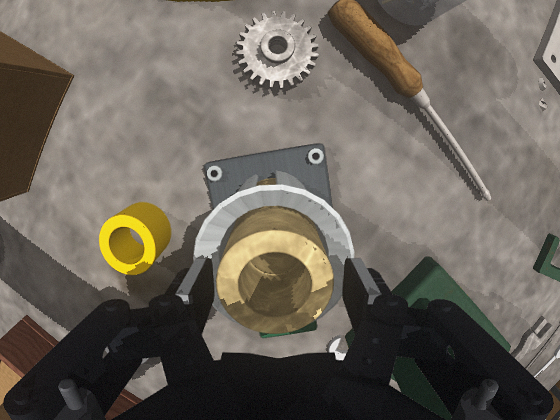

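The bush is free, at (275,283), with both pads clear of it. Lift straight up.

```bash
python3 -m creep '[[[60,0,0,-4,0],[45,0,0,-10,0],[20,0,0,-20,0],[0,0,0,-35,0],[0,0,0,-40,0],[0,0,0,-10,0],[0,0,0,0,0]]]'; python3 go.py; python3 - <<'E'
from h import *
for n in ['wrist','top','side']: grab(n,n+'12')
E
python3 chk.py wrist12 .147; python3 chk.py top12 .147;python3 chk.py side12 .147
```

```text
t: 27.6
ee_pos: [0.5787, 0.233, 0.2579]
eef_rot: [-0.571, -3.089, -0.042]
ft_force: [-0.1, 0.7, -0.3]
finger_gap: 0.0855
t 27.6 p [0.5787 0.233  0.2579] yaz 69.1 tilt [0.25 1.49] F [-0.1  0.7 -0.3] gap 0.0855 q [-0.74  0.31  0.37  1.66 -0.15  1.18  0.88]
[0.1324 0.1462 0.1469 0.1475 0.1482] 2339
tilt deg [0.01 0.15] z axis 0.147 circle ((576.2451782226562, 235.34396362304688), 26.211118698120117)
[0.1311 0.1424 0.1462 0.148  0.1502] 276
tilt deg [-0.84  0.34] z axis 0.1467 circle ((574.675537109375, 235.6167755126953), 26.715410232543945)
[0.132  0.1443 0.1458 0.147  0.1485] 156
tilt deg [-2.02 -0.5 ] z axis 0.1466 circle ((575.37353515625, 237.3007049560547), 25.6203556060791)
```

View pics/wrist12.png

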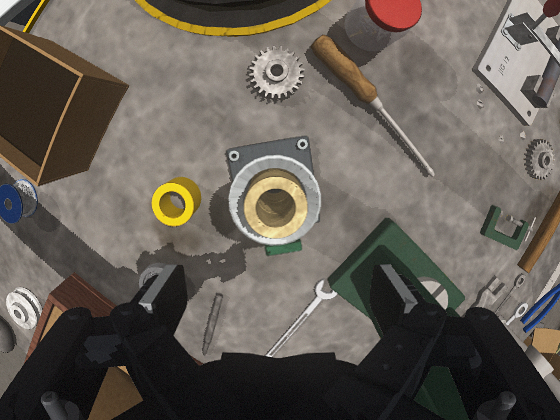

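The third bush's top is at 0.147 m, level within 0.2° and centred at (275,207). One last look at the bystanders.

```bash
python3 - <<'E'
from h import *
for n in ['top0','top12','side0','side12']:
    v=V(n)
    for k,g,a,b,h in [('green',(.5,-.368),.04,.052,.045),('reel',(.451,-.133),.034,.046,.04),('yel',(.5519,.1185),.04,.052,.045)]:
        try: print(n,k,ring(v,g,a,b,.045,h)[0])
        except Exception as e: print(n,k,'hidden')
E
```

```text
top0 green [ 0.4995 -0.3698  0.0263]
top0 reel [ 0.4511 -0.1336  0.0302]
top0 yel [0.5519 0.1185 0.0265]
top12 green [ 0.4996 -0.3696  0.0262]
top12 reel [ 0.4511 -0.1335  0.0302]
top12 yel [0.552  0.1185 0.0264]
side0 green [ 0.4984 -0.3687  0.0276]
side0 reel [ 0.45   -0.1316  0.0311]
side0 yel [0.5517 0.1192 0.0266]
side12 green [ 0.5003 -0.3683  0.0281]
side12 reel [ 0.4511 -0.134   0.0302]
side12 yel [0.5651 0.1181 0.022 ]
```

View pics/top12.png

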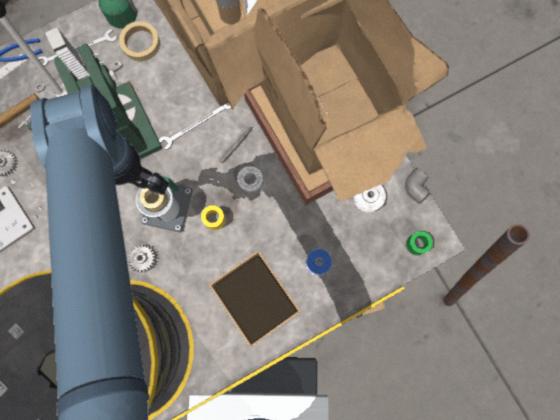

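The top view shows the bush in the magazine at (153,197) and both loose bronze bushes gone from the bench. The bystanders are where they were, and the robot is touching nothing. Handing in.

```bash
python3 -c "
from h import *
print(finish_job())"
```

```text
the job is handed in; nothing more can be done
None
```

Both loose bronze bushes are in the tube on top of the one already there, and the last stands up out of the mouth. I handed the job in at about 28 s of robot time.

- **Second bush:** it dropped freely onto the one already inside. Its top measured 0.102 m, the expected height, with about 0.3° of tilt.
- **Third bush:** I set it down to about 1 mm above its seat and released it. In the wrist view its top is at 0.147 m as specified, with about 0.15° of tilt, centred on the tube within about 1 mm.
- **Arm tilt:** the gripper picked up about 4° of tilt while carrying the third bush. I worked it down to about 1° before inserting.
- **Bystanders:** the top view puts the green and yellow look-alikes and the reel within 0.2 mm of where they started. I checked the bearing and pulley only by eye.
- **Forces:** the force readings I took stayed at about 5 N or below.

**Checks that disagreed:**
- The side camera gave the third bush's tilt as 2° and the top camera 0.8°. Both come from few depth points, partly hidden by the arm, so I went by the wrist view.
- The side camera also showed the yellow look-alike about 13 mm off, where the arm partly hides it. The clear top view shows it did not move.

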